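# Wedge the black movement holder into the bench stand

## Robot

A 6-joint arm with a two-finger parallel gripper is mounted at the origin on the work surface. World frame = base frame: x ahead of the robot, y to its left, z up, the work surface at z = 0. Lengths are in m, angles in rad, forces in N, time in s.
With the tool pointing down it reaches from about 0.375 to 0.9 m from the base axis. Payload 3.1 kg.
Tool frame: the origin (TCP) lies on the front face of the gripper's body, between the roots of the fingers; the fingertips stand 73 mm ahead of it and the grasp point (between the pads) lies 54 mm ahead of it (manip.tips_ahead is the distance from the TCP to the fingertips, in m); z points along the fingers, y is the line along which they close (so a half turn about z gives the same grasp; the last joint's range is limited). The gripper opens to 85 mm and grips with 20 to 120 N. Pads are 22 mm wide; open, the fingers measure 114 mm over their backs; the gripper's body (76 mm by 85 mm) begins 54 mm behind the grasp point. The pads swing forward as they close: fully open they stand 13 mm farther back than shut.
Start: joints at [1.083, 0.527, 1.433, -0, 1.181, -0.178], TCP at [0.19, 0.595, 0.304] pointing down, gripper open.
Joint ranges: [-3.08, 3.08], [-0.75, 2.2], [0.22, 2.44], [-1.43, 4.57], [0, 2.65], [-2.85, 2.85]. Speed limits (rad/s): [2.79, 2.79, 3.14, 3.14, 3.14, 3.14].

## Interface

Orientations are given as a unit quaternion [x, y, z, w].
In Python, from station import sense, eyes, workorder, manip gives the robot as it stands.
- The arm moves only by the shell command python3 -m inch 'ROWS' [OPENING] [FORCE]. ROWS is JSON, a list of rows, each an object of numbers: "dx", "dy", "dz": the shift along the tool's x, y, z in cm; "wx", "wy", "wz": the turn, a rotation vector about the tool's x, y, z in degrees. In form: [{"dx": .., "dy": .., "dz": .., "wx": .., "wy": .., "wz": ..}, ...]. A call has 1 to 10 rows; each row shifts and turns the commanded pose from where the row before left it, along the tool's axes as they then stand; what a row does not reach is not made up. A row lasts 1/8 s, in which the tool goes at most 62.5 mm and 10.7 degrees, less where a joint would pass 70% of its speed; a pose out of reach is approached as far as the arm can. A call with a gripper value outside its range is refused whole. OPENING is the opening, from 0 (shut) to 1 (fully open), set as the call begins (- or left out, the last holds). The fingers move at their own pace and stop on an object; FORCE is the grip in N (left out, the last holds). Time passes only in rows, so rows that do not move let the fingers close. It gives the time, the measured TCP pose, the force, the opening and the grip force at its end, in the units of the state.
- sense(): the state, without advancing time (a new reading comes with each control period).
- eyes.snapshot(name): name is "side" or "top" or "wrist"; returns the picture (420x560x3 uint8, red, green, blue); there is no depth.
- eyes.camera_params(name): a dict with "fx", "fy", "cx", "cy" (pixels), "rvec" (rotation vector, rad) and "tvec" (3), from world to camera coordinates, as OpenCV has them. Camera axes: x right, y down, z forward; pixel columns grow to the right and rows downward; lengths in m; the calibration is good to about 2 mm. A picture is of the moment at which its call begins: read the wrist's pose just before it. camera_params takes no time and is no camera call; for the wrist camera it gives the pose at the moment of the call.
- workorder.sign_off(): hands the job in; it is judged then, once.
The state is a dict: "t": time; "q": joint angles; "qd": joint speeds; "tau": joint torques, N m; "tcp_pos": TCP position; "tool_rot": TCP orientation; "force": force on the tool from outside, world axes, zero at the start; "ft_torque": the same for the moment, N m; "finger_gap": opening from 0.0 (shut) to 1.0 (fully open); "gripper_force": force on a finger pad.
Only numpy, scipy, OpenCV 4.12 (cv2) and the standard library are available. Lean on these libraries where they do the work, as an engineer would, in place of code of your own. Each camera call takes 0.05 s, during which the arm holds its last target. There are 200 camera calls.

## Task

Take the black movement holder off the green mat, set it down on the open end of the aluminium bench stand, and slide it narrow end first along the tapered dovetail way until it wedges tight, flat on the bed and about flush with the narrow end of the rails; then let go of it. Leave the white holder and the glass dome where they stand.

Things in the scene. Friction and masses are not known exactly. Their poses are not given: they have to be found in the camera images.
- black_holder_grip (a point): Black movement holder, 120 g, on the 3 mm green mat. Point: middle of its grip block (50 long in x, 36 wide in y, 26 to 58 above the underside), 44 above the underside. Below, a narrow neck and a dovetail foot 60 long, 14 high, underside 42 wide at the rear, 30 at the front. x: to the foot's narrow front, which goes first; z up. Grip across y at this point or higher, so fingertips clear the rails.
- way_home (a point): Where the centre of the wedged holder's underside ends up (grip point 44 above, x axes in line), on the bed of the fixed aluminium stand, bed 18 above the worktop. x: sliding direction, mouth to narrow end; z up. Rails end at x +30, flush with the wedged foot's front. No end stop: it glides freely, then wedges; a 5 to 20 N push makes it tight, within 2 mm or so of here, and it stays.
- way_mouth (a point): Middle of the way's wide mouth on the bed surface, 85 mm before home; same axes. From here two dark steel rails, 14.5 high, run to x +115, undercut 15 degrees, closing in 6 degrees each; gap at the mouth 54 at the bed, 46 at the rail tops. Before it (x -70 to 0) a flat bare apron 96 wide: set the foot down here, its centre about 30 before the mouth. Near home the undercut bars entry from above.
- white_holder_grip (a point): White movement holder, same shape as the black one, also on the green mat: not to be used or moved. Point: middle of its grip block, 44 mm above its underside; x to the narrow end of its foot, z up.
- dome_mid (a point): Clear glass dome with a knob on top, 90 mm in diameter, 89 mm high, on the worktop: leave it alone. Point: on its axis, 40 mm above the worktop.
Mind the look-alikes: they are no part of the job. What is meant by the part that bears black_holder_grip is not red, and is the larger of those in its own colour.

How it is judged:
On the way:
1. the black holder is down at the mouth of the way, at least 35 mm short of home, pointing along it (x of black_holder_grip in the frame of way_home between -0.16 and -0.035 m and y of black_holder_grip in the frame of way_home between -0.03 and 0.03 m and z of black_holder_grip in the frame of way_home between 0.036 and 0.052 m and angle between the x axis of black_holder_grip and the x axis of way_home, either way round below 0.35 rad), for 0.1 s.
At the end, for the whole second after the job is handed in: The black holder is wedged in the way: along the way its grip point is within 10 mm of the home point either way, within 10 mm sideways, 38 to 49 mm above the bed (foot down on the bed), in line within about 10 degrees, upright, released and at rest (x of black_holder_grip in the frame of way_home between -0.01 and 0.01 m and y of black_holder_grip in the frame of way_home between -0.01 and 0.01 m and z of black_holder_grip in the frame of way_home between 0.038 and 0.049 m and angle between the x axis of black_holder_grip and the x axis of way_home, either way round below 0.17 rad and angle between black_holder_grip's own z axis and vertical below 0.15 rad and linear speed of black_holder below 0.02 m/s); the robot touches nothing.
It fails at once if the white holder is moved by more than 20 mm (distance of white_holder_grip from where it was at the start of the episode above 0.02 m).
It fails at once if the glass dome is moved by more than 20 mm (distance of dome_mid from where it was at the start of the episode above 0.02 m).
It also fails if it takes over 38 s, if anything falls off the work surface, if the arm or the gripper's body presses on something with over 40 N, if the wrist force passes 120 N, or if a joint passes its speed limit or range.

## Working session

There is one attempt and no reset: what is moved stays moved. The work goes in short steps, Python scripts to look and compute and a shell command to move; the robot and the scene stay as the last step left them, time stands still between calls to the robot, and variables do not carry over. Pictures are saved under pics/ and viewed, at most 10 in all, crops included, and the job is handed in when it is done.

```bash
mkdir -p pics; cat > h.py <<'E'
import numpy as np, cv2
from station import sense, eyes, workorder, manip
def cam(n):
    p=eyes.camera_params(n); K=np.array([[p['fx'],0,p['cx']],[0,p['fy'],p['cy']],[0,0,1.]])
    R=cv2.Rodrigues(np.array(p['rvec'],float))[0]; return K,R,np.array(p['tvec'],float).ravel()
def ray(c,uv,z):
    K,R,t=c; o=-R.T@t; d=R.T@np.linalg.inv(K)@np.array([uv[0],uv[1],1.]); return o+d*(z-o[2])/d[2]
def proj(c,P):
    K,R,t=c; x=K@(R@np.array(P,float)+t); return x[:2]/x[2]
E
python3 - <<'E'
from h import *
ims=[]
for n in ('top','side'):
    im=eyes.snapshot(n); c=cam(n); np.savez(f'pics/{n}0.npz',im=im,K=c[0],R=c[1],t=c[2]); cv2.imwrite(f'pics/{n}0.png',im[:,:,::-1])
    print(n,-c[1].T@c[2],c[0][0,0])
print(sense())
E
```

```text
top [ 0.41305719 -0.06865104  0.80588132] 430.5999432321479
side [0.4647772  0.59296836 0.76395005] 466.5463074376113
{'t': 0.1, 'q': array([ 1.08350450e+00,  5.28366282e-01,  1.43376729e+00,  9.38625649e-06,
        1.18142147e+00, -1.78482491e-01]), 'qd': array([ 3.83159578e-04, -1.69591601e-03, -2.99616705e-03, -8.86161628e-05,
       -4.66023571e-04, -7.84344696e-04]), 'tau': array([-2.17268780e-04, -4.43309212e+01, -1.78585660e+01, -2.46662630e-04,
        3.97230047e-03, -1.99040272e-05]), 'tcp_pos': array([0.1896725 , 0.59499516, 0.30303778]), 'tool_rot': array([ 1.53793569e-01,  9.88102513e-01, -9.25911215e-04, -3.24729649e-04]), 'force': array([0.4687294 , 0.43955186, 0.40833606]), 'ft_torque': array([-0.05192424, -0.00291965, -0.00554598]), 'gripper_force': 0.0, 'finger_gap': 1.0012103299093014}
```

View pics/top0.png

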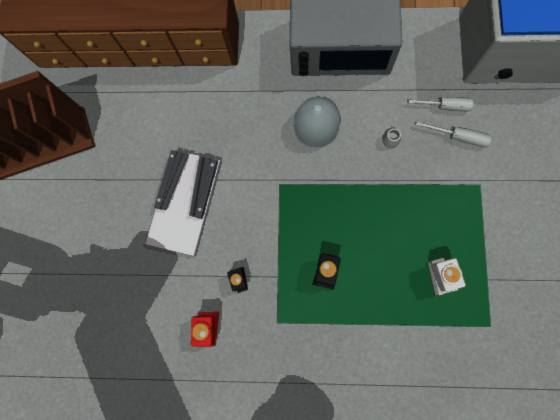

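View pics/side0.png

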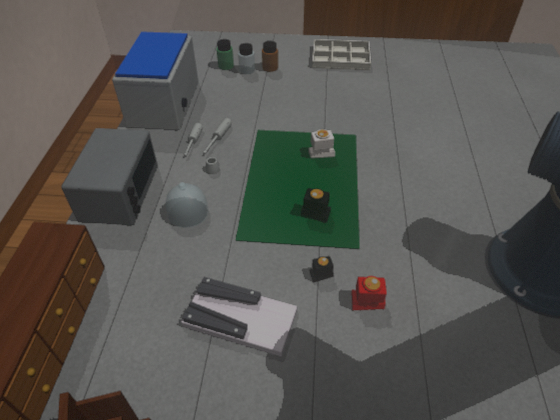

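The top view shows the stand at about (185,203). The holder candidates are black on the mat at (327,270), a smaller black one off the mat at (237,279), red at (203,330) and white at (448,276). The one that fits is (327,270): it is black, the larger of the two black ones, and on the mat. I'll confirm it in an enlarged crop.

```bash
python3 - <<'E'
from h import *
T=cv2.imread('pics/top0.png');S=cv2.imread('pics/side0.png')
g=lambda im:np.clip((im/255.)**0.5*255,0,255).astype(np.uint8)
a=cv2.resize(g(T[235:305,292:362]),(400,400),interpolation=3);b=cv2.resize(g(S[175:235,285:345]),(400,400),interpolation=3)
cv2.imwrite('pics/crop1.png',np.hstack([a,b]))
E
```

```text
(no output)
```

View pics/crop1.png

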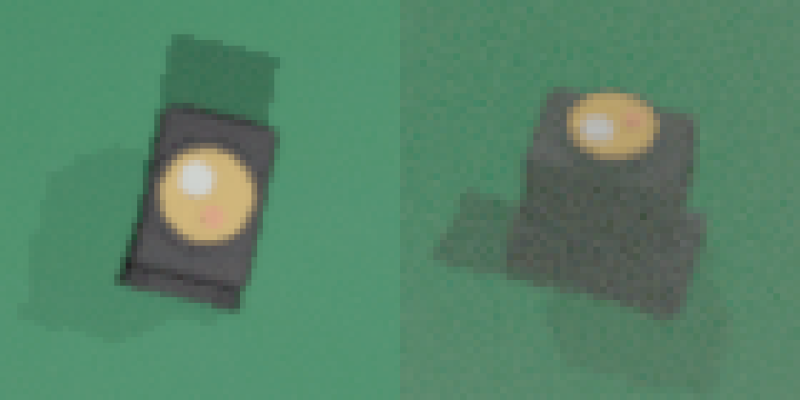

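```bash
python3 - <<'E'
from h import *
Z=np.load('pics/top0.npz');c=(Z['K'],Z['R'],Z['t']);im=Z['im']
# block top at z=.061
hsv=cv2.cvtColor(im,cv2.COLOR_RGB2HSV)
m=np.zeros(im.shape[:2],np.uint8);sub=im[240:300,305:350].astype(int)
# non-green, dark or orange
green=(sub[:,:,1]-np.maximum(sub[:,:,0],sub[:,:,2]))
m[240:300,305:350]=(green<8)*255
cs,_=cv2.findContours(m,0,1);k=max(cs,key=cv2.contourArea)
r=cv2.minAreaRect(k);B=cv2.boxPoints(r);print('holder px',B.round(1).tolist(),cv2.contourArea(k))
for z in(.061,.003):
    W=np.array([ray(c,p,z) for p in B]);print(z,W.round(4).tolist(),W.mean(0).round(4),np.linalg.norm(W[1]-W[0]),np.linalg.norm(W[2]-W[1]))
# stand: rails dark, apron bright
sub=im[140:265,135:235].astype(int);v=sub.max(2)
for nm,mk in(('bright',v>165),('dark',v<75)):
    mk=(mk*255).astype(np.uint8);cs,_=cv2.findContours(mk,0,1)
    for k in sorted(cs,key=cv2.contourArea)[::-1][:3]:
        if cv2.contourArea(k)<60: continue
        B=cv2.boxPoints(cv2.minAreaRect(k))+[135,140];z=.018 if nm=='bright' else .0325
        print(nm,cv2.contourArea(k),B.round(1).tolist());print('  ',np.array([ray(c,p,z)[:2] for p in B]).round(4).tolist())
cv2.imwrite('pics/stand.png',cv2.resize(im[140:265,135:235,::-1],(480,600),interpolation=3))
E
```

```text
holder px [[312.70001220703125, 284.20001220703125], [320.70001220703125, 252.1999969482422], [340.8999938964844, 257.20001220703125], [332.8999938964844, 289.20001220703125]] 615.0
0.061 [[0.428, -0.0839, 0.061], [0.4826, -0.0977, 0.061], [0.4742, -0.1323, 0.061], [0.42, -0.1182, 0.061]] [ 0.4512 -0.108   0.061 ] 0.05627366096420646 0.03561127156571919
0.003 [[0.4292, -0.0851, 0.003], [0.488, -0.0999, 0.003], [0.479, -0.1372, 0.003], [0.4205, -0.122, 0.003]] [ 0.4542 -0.1111  0.003 ] 0.06065539568368548 0.03838413443532272
bright 2482.0 [[145.6, 242.9], [171.4, 148.0], [218.7, 160.9], [192.9, 255.8]]
   [[0.501, 0.2265], [0.6862, 0.1892], [0.66, 0.0955], [0.4778, 0.136]]
dark 880.5 [[185.5, 214.1], [200.4, 154.4], [218.1, 158.8], [203.1, 218.5]]
   [[0.5533, 0.1501], [0.6685, 0.128], [0.6598, 0.0939], [0.5452, 0.1168]]
dark 779.0 [[152.6, 206.2], [172.3, 147.1], [188.5, 152.5], [168.8, 211.6]]
   [[0.5679, 0.2129], [0.683, 0.1829], [0.6722, 0.1511], [0.5578, 0.1817]]
dark 93.0 [[141.2, 247.3], [142.2, 243.3], [176.8, 251.9], [175.8, 255.9]]
   [[0.4912, 0.2286], [0.4985, 0.2273], [0.4833, 0.1622], [0.476, 0.1636]]
```

View pics/stand.png

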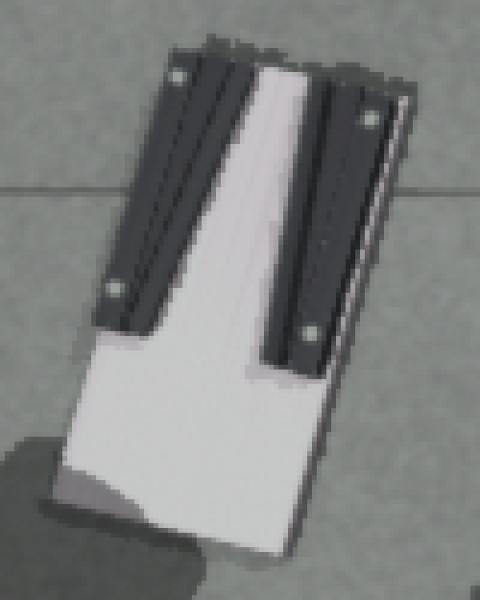

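The crop confirms the large black holder on the mat. The wide foot edge sticks out at its near (robot) end, so its narrow front points away, toward about +x. The stand crop shows the mouth facing the robot, and the apron corners at about (52,500) and (283,553) in the crop.

```bash
cat >> h.py <<'E'
def se2(L,W):
    L=np.array(L,float);W=np.array(W,float)[:,:2];a=L-L.mean(0);b=W-W.mean(0)
    th=np.arctan2((a[:,0]*b[:,1]-a[:,1]*b[:,0]).sum(),(a*b).sum());R=np.array([[np.cos(th),-np.sin(th)],[np.sin(th),np.cos(th)]])
    t=W.mean(0)-R@L.mean(0);return th,t,((L@R.T+t)-W)
E
python3 - <<'E'
from h import *
Z=np.load('pics/top0.npz');c=(Z['K'],Z['R'],Z['t'])
f=lambda p,s,o,z:ray(c,((p[0]+.5)/s-.5+o[0],(p[1]+.5)/s-.5+o[1]),z)
H=[f(p,5.714,(292,235),.061) for p in((172,105),(275,125),(243,285),(140,258))]
th,t,r=se2([(.025,.018),(.025,-.018),(-.025,-.018),(-.025,.018)],H)
print('holder',np.degrees(th),t,(r*1e3).round(1).tolist())
S=lambda p,z:f(p,4.8,(135,140),z)
A=[S((52,498),.018),S((283,553),.018)]+[S(p,.0325) for p in((95,326),(325,378),(172,50),(412,92))]
print(np.array(A).round(4).tolist())
inn=[S(p,.0325)[:2] for p in((155,335),(255,65),(260,360),(308,80))];print('inner',np.array(inn).round(4).tolist())
th,t,r=se2([(-.07,.048),(-.07,-.048),(0,.048),(0,-.048),(.115,.048),(.115,-.048)],A)
print('mouth',np.degrees(th),t,(r*1e3).round(1).tolist())
R=np.array([[np.cos(th),-np.sin(th)],[np.sin(th),np.cos(th)]])
print('inner in mouth frame',((np.array(inn)-t)@R*1e3).round(1).tolist(),'home',t+R@[.085,0])
from scipy.spatial.transform import Rotation as Ro
print(Ro.from_quat(sense()['tool_rot']).as_matrix().round(3).tolist(),manip.tips_ahead)
E
```

```text
holder -11.9967826083041 [ 0.45509064 -0.10985719] [[2.0, 1.9], [0.3, -2.5], [-1.1, -2.1], [-1.2, 2.6]]
[[0.5001, 0.2267, 0.018], [0.4796, 0.1348, 0.018], [0.5654, 0.2093, 0.0325], [0.5455, 0.1183, 0.0325], [0.6772, 0.1862, 0.0325], [0.6597, 0.0894, 0.0325]]
inner [[0.562, 0.1855], [0.6709, 0.1525], [0.5524, 0.1439], [0.6647, 0.131]]
mouth -12.95973822980779 [0.55664327 0.16413533] [[-0.9, -0.0], [-1.9, -1.7], [2.0, 1.6], [0.4, -1.0], [2.3, -1.0], [-1.8, 2.2]]
inner in mouth frame [[0.4, 22.0], [114.0, 14.3], [0.4, -20.7], [112.8, -8.1]] home [0.63947814 0.14507269]
[[-0.953, 0.304, -0.001], [0.304, 0.953, -0.002], [0.0, -0.002, -1.0]] 0.0726
```

Holder: (0.455,-0.110), yaw about -12°. Mouth: (0.557,0.164), yaw -13°. The sizes fit to about 2 mm, so I'll move over the holder.

```bash
python3 -m inch '[{"dx":-3.8,"dy":-3.9,"wz":-5.7},{"dx":-3.8,"dy":-3.9},{"dx":-3.8,"dy":-3.9},{"dx":-3.8,"dy":-3.9},{"dx":-3.8,"dy":-3.9},{"dx":-3.8,"dy":-3.9},{"dx":-3.8,"dy":-3.9}]' 1 && python3 -m inch '[{"dx":-2,"dy":-5.1},{"dx":-2,"dy":-5.1},{"dx":-2,"dy":-5.1},{"dx":-2,"dy":-5.1,"dz":2},{"dx":-2,"dy":-5.1,"dz":2},{"dx":-2,"dy":-5.1,"dz":2},{"dx":-2,"dy":-5.4,"dz":2},{},{}]'
python3 - <<'E'
from h import *
s=sense();c=cam('wrist');im=eyes.snapshot('wrist');cv2.imwrite('pics/w1.png',im[:,:,::-1]);np.savez('pics/w1.npz',im=im,K=c[0],R=c[1],t=c[2])
print(s['tcp_pos'],s['t'],-c[1].T@c[2]); print(proj(c,[.4551,-.1099,.061]))
E
```

```text
[0.1896725  0.59499516 0.30303778] 0.1 [0.12087676 0.6174738  0.37225478]
[-155.15917063  516.89895497]invalid input at $[0]: expected keys dx, dy, dz, wx, wy, wz
```

View pics/w1.png

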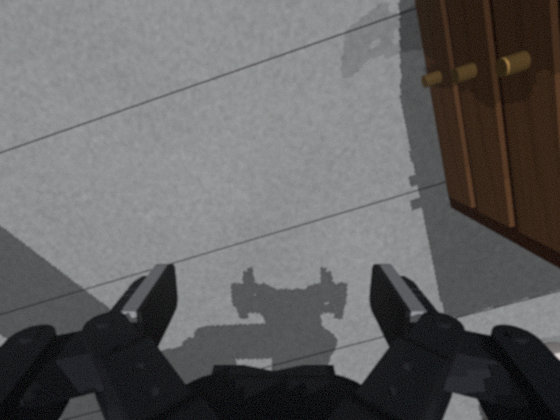

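The call was refused because every row needs all the keys. The picture shows only the start pose: bare worktop, with the fingers at about (160,300) and (390,300). I'll send it again with full rows.

```bash
python3 -m inch '[{"dx":-3.8,"dy":-3.9,"dz":0,"wx":0,"wy":0,"wz":-5.7},{"dx":-3.8,"dy":-3.9,"dz":0,"wx":0,"wy":0,"wz":0},{"dx":-3.8,"dy":-3.9,"dz":0,"wx":0,"wy":0,"wz":0},{"dx":-3.8,"dy":-3.9,"dz":0,"wx":0,"wy":0,"wz":0},{"dx":-3.8,"dy":-3.9,"dz":0,"wx":0,"wy":0,"wz":0},{"dx":-3.8,"dy":-3.9,"dz":0,"wx":0,"wy":0,"wz":0},{"dx":-3.8,"dy":-3.9,"dz":0,"wx":0,"wy":0,"wz":0}]' 1 && python3 -m inch '[{"dx":-2,"dy":-5.1,"dz":0,"wx":0,"wy":0,"wz":0},{"dx":-2,"dy":-5.1,"dz":0,"wx":0,"wy":0,"wz":0},{"dx":-2,"dy":-5.1,"dz":0,"wx":0,"wy":0,"wz":0},{"dx":-2,"dy":-5.1,"dz":2,"wx":0,"wy":0,"wz":0},{"dx":-2,"dy":-5.1,"dz":2,"wx":0,"wy":0,"wz":0},{"dx":-2,"dy":-5.1,"dz":2,"wx":0,"wy":0,"wz":0},{"dx":-2,"dy":-5.4,"dz":2,"wx":0,"wy":0,"wz":0},{"dx":0,"dy":0,"dz":0,"wx":0,"wy":0,"wz":0}]'
cat > shot.py <<'E'
import sys;from h import *
n,o=sys.argv[1:3];s=sense();c=cam(n);im=eyes.snapshot(n);cv2.imwrite(f'pics/{o}.png',im[:,:,::-1]);np.savez(f'pics/{o}.npz',im=im,K=c[0],R=c[1],t=c[2])
from scipy.spatial.transform import Rotation as Ro
M=Ro.from_quat(s['tool_rot']).as_matrix();print(s['t'],s['tcp_pos'].round(4),'y-axis deg',np.degrees(np.arctan2(M[1,1],M[0,1])).round(2),'tilt',M[:,2].round(4),s['force'].round(1),s['finger_gap'])
E
python3 shot.py wrist w2
```

```text
t: 1.02
tcp_pos: [0.3894, 0.2689, 0.3039]
tool_rot: [0.104, 0.995, 0.0, 0.0]
force: [0.6, 0.6, -0.3]
finger_gap: 0.999
gripper_force: 0.0
t: 2.02
tcp_pos: [0.4516, -0.1147, 0.2227]
tool_rot: [0.107, 0.994, -0.0, -0.0]
force: [0.5, -0.4, 0.9]
finger_gap: 0.998
gripper_force: 0.0
2.025 [ 0.4516 -0.1147  0.2227] y-axis deg 77.66 tilt [-2.e-04 -4.e-04 -1.e+00] [ 0.5 -0.4  0.9] 0.9983305748737374
```

View pics/w2.png

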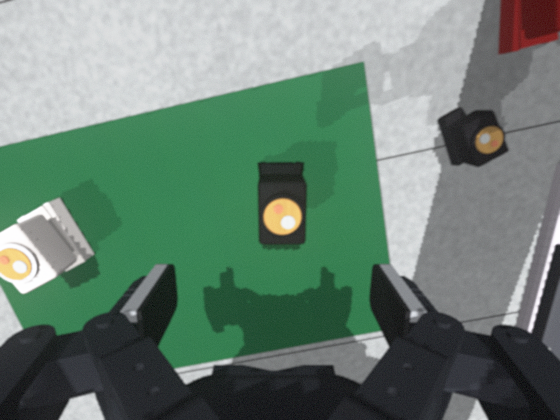

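The wrist view shows the black holder at (282,213), square to the gripper. Its wide rear foot is at (280,165), on the robot side. The white one at (45,245) is well clear of the fingers.

```bash
python3 - <<'E'
from h import *
Z=np.load('pics/w2.npz');c=(Z['K'],Z['R'],Z['t'])
H=[ray(c,p,.061) for p in((259,244),(305,244),(306,183),(259,184))]
W=np.array(H)[:,:2]
for L in([(.025,-.018),(.025,.018),(-.025,.018),(-.025,-.018)],):
    th,t,r=se2(L,W);print(np.degrees(th),t,(r*1e3).round(1).tolist())
F=np.array([ray(c,p,.017) for p in((258,163),(303,163))]);print(F,np.linalg.norm(F[1]-F[0]))
a=np.radians(77.66);x=np.array([-np.sin(a),np.cos(a)]);y=np.array([np.cos(a),np.sin(a)])
for t in (t,):
    d=t-[.4516,-.1147];print('move tool',d@x,d@y)
E
```

```text
-12.13737128177973 [ 0.45567585 -0.10856924] [[1.5, -0.9], [1.7, 0.3], [-1.0, 1.3], [-2.1, -0.8]]
[[ 0.42116595 -0.12085417  0.017     ]
 [ 0.42922495 -0.08407121  0.017     ]] 0.03765545549207127
move tool -0.002671460766677872 0.006860179528215912
```

```bash
python3 -m inch '[{"dx":-0.25,"dy":0.65,"dz":3,"wx":0,"wy":0,"wz":0},{"dx":0,"dy":0,"dz":4,"wx":0,"wy":0,"wz":0},{"dx":0,"dy":0,"dz":3,"wx":0,"wy":0,"wz":0},{"dx":0,"dy":0,"dz":2,"wx":0,"wy":0,"wz":0},{"dx":0,"dy":0,"dz":0,"wx":0,"wy":0,"wz":0}]' && python3 -m inch '[{"dx":0,"dy":0,"dz":0,"wx":0,"wy":0,"wz":0},{"dx":0,"dy":0,"dz":0,"wx":0,"wy":0,"wz":0},{"dx":0,"dy":0,"dz":0,"wx":0,"wy":0,"wz":0},{"dx":0,"dy":0,"dz":0,"wx":0,"wy":0,"wz":0},{"dx":0,"dy":0,"dz":0,"wx":0,"wy":0,"wz":0},{"dx":0,"dy":0,"dz":0,"wx":0,"wy":0,"wz":0}]' 0 60
```

```text
t: 2.7
tcp_pos: [0.4537, -0.1031, 0.1033]
tool_rot: [0.104, 0.995, 0.001, -0.002]
force: [-0.3, 0.4, 0.3]
finger_gap: 1.0
gripper_force: 0.0
t: 3.45
tcp_pos: [0.455, -0.1053, 0.105]
tool_rot: [0.105, 0.995, -0.0, 0.001]
force: [-0.9, 0.3, 6.4]
finger_gap: 0.417
gripper_force: 58.4
```

```bash
python3 -m inch '[{"dx":0,"dy":0,"dz":-2,"wx":0,"wy":0,"wz":0},{"dx":0,"dy":0,"dz":-4,"wx":0,"wy":0,"wz":0},{"dx":0,"dy":0.5,"dz":-4,"wx":0,"wy":0,"wz":0},{"dx":0.5,"dy":4,"dz":-2,"wx":0,"wy":0,"wz":0},{"dx":0.5,"dy":5,"dz":0,"wx":0,"wy":0,"wz":0},{"dx":0.5,"dy":5,"dz":0,"wx":0,"wy":0,"wz":0},{"dx":0.5,"dy":5,"dz":0,"wx":0,"wy":0,"wz":0},{"dx":0.5,"dy":5,"dz":0,"wx":0,"wy":0,"wz":0},{"dx":0.5,"dy":4,"dz":0,"wx":0,"wy":0,"wz":0},{"dx":0,"dy":0,"dz":0,"wx":0,"wy":0,"wz":0}]' && python3 shot.py wrist w3; python3 shot.py top t3;  python3 shot.py side s3
```

```text
t: 4.7
tcp_pos: [0.4841, 0.1824, 0.2241]
tool_rot: [0.102, 0.995, 0.0, 0.0]
force: [0.2, -0.8, -0.3]
finger_gap: 0.419
gripper_force: 59.5
4.7 [0.4841 0.1824 0.2241] y-axis deg 78.25 tilt [ 7.e-04  5.e-04 -1.e+00] [ 0.2 -0.8 -0.3] 0.4188883237694834
4.75 [0.4839 0.181  0.224 ] y-axis deg 78.17 tilt [-1.e-04 -3.e-04 -1.e+00] [-0.1 -0.3 -1.1] 0.42106589586614546
4.8 [0.4839 0.18   0.2239] y-axis deg 78.07 tilt [-6.e-04 -5.e-04 -1.e+00] [-0.4 -0.4 -0.7] 0.41786601963806463
```

View pics/w3.png

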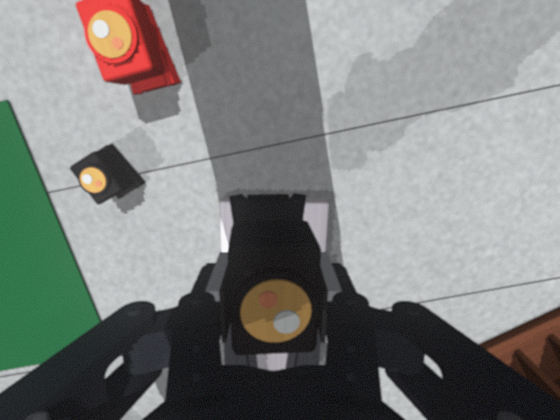

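The holder is held squarely: the foot's rear edge is at (232..304,195). The near apron edge is visible behind it, with corners at about (220,200) and (330,192).

```bash
python3 - <<'E'
from h import *
Z=np.load('pics/w3.npz');c=(Z['K'],Z['R'],Z['t']);g=Z['im'].astype(int)
for v in (197,205,215,225,235): print(v,g[v,205:345:3].sum(1).tolist())
for p in((220,200),(330,192)):print(p,ray(c,p,.018).round(4))
for z in(.122,.136):print(z,[ray(c,p,z).round(4).tolist() for p in((232,195),(304,195))])
for P in ([.5001,.2267,.018],[.4796,.1348,.018]):print(proj(c,P))
E
```

```text
197 [598, 594, 603, 595, 539, 361, 323, 309, 214, 100, 113, 105, 115, 134, 155, 97, 102, 100, 94, 95, 80, 70, 101, 82, 85, 107, 81, 85, 176, 94, 108, 80, 91, 106, 279, 292, 294, 289, 277, 288, 292, 305, 283, 369, 555, 572, 593]
205 [607, 587, 579, 593, 576, 526, 571, 555, 514, 128, 137, 123, 106, 116, 95, 123, 113, 106, 114, 81, 105, 90, 83, 84, 114, 104, 100, 105, 88, 115, 110, 89, 81, 291, 538, 530, 527, 521, 535, 531, 511, 405, 303, 309, 574, 584, 583]
215 [589, 572, 592, 562, 575, 530, 566, 555, 569, 297, 117, 129, 127, 124, 106, 119, 102, 100, 101, 90, 76, 104, 104, 99, 98, 86, 91, 86, 91, 97, 98, 90, 96, 504, 531, 535, 538, 531, 533, 509, 511, 329, 299, 318, 454, 591, 598]
225 [598, 610, 596, 586, 565, 674, 647, 544, 568, 406, 97, 101, 98, 98, 108, 96, 106, 106, 74, 77, 83, 73, 69, 93, 87, 86, 89, 76, 69, 90, 84, 92, 85, 76, 94, 483, 516, 530, 536, 523, 500, 305, 285, 346, 358, 556, 571]
235 [592, 583, 580, 582, 592, 659, 753, 591, 488, 94, 87, 102, 116, 77, 97, 103, 90, 90, 82, 86, 43, 88, 66, 73, 81, 74, 79, 96, 65, 80, 76, 60, 100, 94, 76, 87, 200, 533, 524, 513, 462, 277, 286, 354, 363, 485, 574]
(220, 200) [0.4787 0.1369 0.018 ]
(330, 192) [0.4911 0.2313 0.018 ]
0.122 [[0.4526, 0.1667, 0.122], [0.4605, 0.2045, 0.122]]
0.136 [[0.4494, 0.1692, 0.136], [0.4567, 0.2039, 0.136]]
[326.4231407 202.8589323]
[217.95570977 201.40658323]
```

```bash
python3 -m inch '[{"dx":-2.5,"dy":0,"dz":0,"wx":0,"wy":0,"wz":0},{"dx":-2,"dy":0,"dz":2,"wx":0,"wy":0,"wz":0},{"dx":0,"dy":0,"dz":4,"wx":0,"wy":0,"wz":0},{"dx":0,"dy":0,"dz":3,"wx":0,"wy":0,"wz":0},{"dx":0,"dy":0,"dz":0.6,"wx":0,"wy":0,"wz":0},{"dx":0,"dy":0,"dz":0,"wx":0,"wy":0,"wz":0},{"dx":0,"dy":0,"dz":0,"wx":0,"wy":0,"wz":0}]' && python3 -m inch '[{"dx":0,"dy":0,"dz":0.2,"wx":0,"wy":0,"wz":0},{"dx":0,"dy":0,"dz":0.1,"wx":0,"wy":0,"wz":0},{"dx":0,"dy":0,"dz":0,"wx":0,"wy":0,"wz":0}]'; python3 shot.py top t4;  python3 shot.py wrist w4;python3 - <<'E'
import cv2,numpy as np
a=cv2.imread('pics/t4.png')[135:265,130:250];b=cv2.imread('pics/w4.png')
cv2.imwrite('pics/c4.png',np.hstack([cv2.resize(a,(388,420),interpolation=3),b[:,80:480]]))
E
```

```text
t: 5.72
tcp_pos: [0.5293, 0.1705, 0.1292]
tool_rot: [0.105, 0.994, 0.0, 0.001]
force: [-0.3, 0.5, -1.5]
finger_gap: 0.417
gripper_force: 59.4
t: 6.1
tcp_pos: [0.5285, 0.1708, 0.1251]
tool_rot: [0.104, 0.995, 0.0, 0.0]
force: [-0.0, 0.6, -0.2]
finger_gap: 0.419
gripper_force: 59.4
6.1 [0.5285 0.1708 0.1251] y-axis deg 78.02 tilt [ 2.e-04  0.e+00 -1.e+00] [-0.   0.6 -0.2] 0.4185838801765014
6.15 [0.5285 0.1708 0.125 ] y-axis deg 78.02 tilt [ 2.e-04  0.e+00 -1.e+00] [-0.8 -0.3 -1. ] 0.4162125567703522
```

View pics/c4.png

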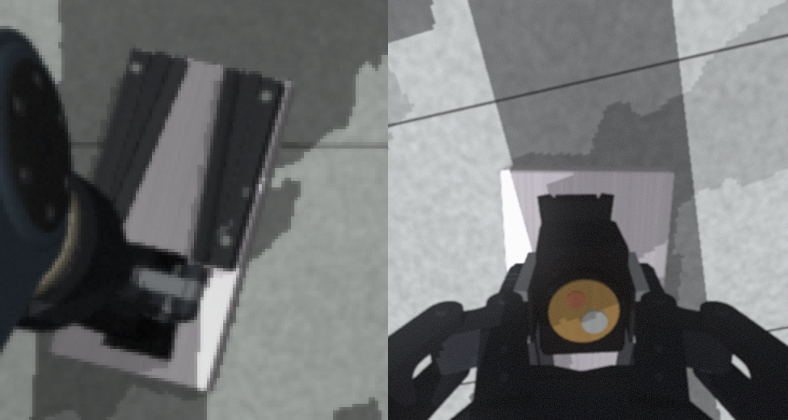

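The top view shows the holder low over the apron, pointing up the way. In the wrist view the apron edge is centred at x=586, but the foot's rear (539..612) is centred at 575 while the block is at about 585. That suggests a slight roll or yaw of the holder in the grip, so I'll measure it with edges.

```bash
python3 - <<'E'
from h import *
Z=np.load('pics/w4.npz');c=(Z['K'],Z['R'],Z['t']);g=Z['im'].astype(int).sum(2)
for v in range(192,262,6):
    r=g[v,200:360]; d=np.where(r<170)[0]+200; print(v,d.min(),d.max(),len(d), r[20:150:6].tolist())
for v in (175,185,192): 
    r=g[v,150:400]; print(v,r[::5].tolist())
s=sense();p=s['tcp_pos'];th=np.radians(-12)
x=np.array([np.cos(th),np.sin(th),0]);y=np.array([-np.sin(th),np.cos(th),0])
un=np.array([p[0],p[1],p[2]-.102])
for nm,(a,b,h) in dict(rearBL=(-.03,-.021,0),rearBR=(-.03,.021,0),rearTL=(-.03,-.017,.014),rearTR=(-.03,.017,.014),blkTopRL=(-.025,-.018,.058),blkTopRR=(-.025,.018,.058),blkBotRL=(-.025,-.018,.026),blkBotRR=(-.025,.018,.026),blkFL=(.025,-.018,.058),blkFR=(.025,.018,.058)).items():
    print(nm,proj(c,un+x*a+y*b+[0,0,h]).round(1))
E
```

```text
Traceback (most recent call last):
ValueError: zero-size array to reduction operation minimum which has no identity
```

```bash
python3 - <<'E'
from h import *
Z=np.load('pics/w4.npz');c=(Z['K'],Z['R'],Z['t']);g=Z['im'].astype(int).sum(2)
for v in range(192,262,5):
    r=g[v,200:360]; d=np.where(r<170)[0]+200; print(v,(d.min(),d.max(),len(d)) if len(d) else '-')
for v in (172,182): print(v,g[v,90:310:6].tolist())
s=sense();p=s['tcp_pos'];th=np.radians(-12)
x=np.array([np.cos(th),np.sin(th),0]);y=np.array([-np.sin(th),np.cos(th),0])
un=np.array([p[0],p[1],p[2]-.102])
for nm,(a,b,h) in dict(rearBL=(-.03,-.021,0),rearBR=(-.03,.021,0),rearTL=(-.03,-.017,.014),rearTR=(-.03,.017,.014),blkTopRL=(-.025,-.018,.058),blkTopRR=(-.025,.018,.058),blkBotRL=(-.025,-.018,.026),blkBotRR=(-.025,.018,.026),blkFL=(.025,-.018,.058),blkFR=(.025,.018,.058),apL=(-.04,-.048,-.005),apR=(-.04,.048,-.005)).items():
    print(nm,proj(c,un+x*a+y*b+[0,0,h]).round(1))
E
```

```text
192 -
197 (np.int64(231), np.int64(304), 67)
202 (np.int64(232), np.int64(303), 72)
207 (np.int64(232), np.int64(303), 72)
212 (np.int64(233), np.int64(302), 70)
217 (np.int64(234), np.int64(301), 68)
222 (np.int64(235), np.int64(306), 72)
227 (np.int64(234), np.int64(309), 76)
232 (np.int64(233), np.int64(311), 79)
237 (np.int64(232), np.int64(313), 82)
242 (np.int64(231), np.int64(316), 86)
247 (np.int64(230), np.int64(318), 89)
252 (np.int64(229), np.int64(320), 92)
257 (np.int64(229), np.int64(320), 92)
172 [582, 591, 589, 607, 605, 616, 584, 595, 571, 607, 595, 573, 603, 608, 598, 607, 602, 666, 755, 524, 509, 507, 501, 520, 504, 501, 492, 488, 479, 465, 413, 416, 406, 393, 393, 392, 406]
182 [576, 602, 595, 585, 570, 582, 589, 588, 596, 585, 602, 585, 597, 595, 617, 595, 585, 634, 754, 724, 566, 561, 568, 588, 579, 542, 464, 435, 435, 424, 432, 423, 419, 411, 420, 422, 430]
rearBL [233.4 190.9]
rearBR [312.  190.9]
rearTL [238.2 197.7]
rearTR [307.1 197.7]
blkTopRL [223.9 241.7]
blkTopRR [321.1 241.7]
blkBotRL [233.8 214.9]
blkBotRR [311.5 214.9]
blkFL [229.1 353.7]
blkFR [316.1 353.7]
apL [183.9 170.7]
apR [361.6 170.7]
```

```bash
python3 - <<'E'
from h import *
Z=np.load('pics/w4.npz');im=Z['im'];g=im.astype(int).sum(2)
for v in (195,198,202,210,216,228,240): print(v,'L',g[v,222:246:2].tolist(),'R',g[v,296:330:2].tolist())
c=np.clip((im[160:370,190:360]/255.)**.45*255,0,255).astype(np.uint8)
w2=np.load('pics/w2.npz')['im'];d=np.clip((w2[150:255,240:325]/255.)**.45*255,0,255).astype(np.uint8)
cv2.imwrite('pics/c5.png',np.hstack([cv2.resize(c,(480,593),interpolation=3),cv2.resize(d,(310,593))[:,:]])[:,:,::-1])
E
```

```text
195 L [570, 545, 573, 558, 489, 398, 340, 267, 203, 166, 207, 360] R [87, 87, 112, 138, 178, 345, 436, 419, 420, 432, 429, 422, 418, 416, 432, 427, 424]
198 L [575, 557, 577, 521, 241, 137, 138, 145, 140, 128, 124, 131] R [100, 93, 99, 94, 154, 374, 425, 423, 430, 423, 416, 434, 419, 412, 430, 425, 436]
202 L [571, 554, 575, 565, 336, 146, 144, 152, 146, 139, 130, 144] R [85, 103, 103, 85, 209, 413, 430, 413, 428, 419, 425, 435, 414, 411, 422, 420, 424]
210 L [575, 566, 565, 583, 489, 207, 158, 153, 152, 137, 155, 130] R [107, 96, 84, 96, 326, 429, 422, 418, 425, 427, 419, 424, 418, 411, 425, 422, 424]
216 L [581, 555, 564, 582, 569, 345, 135, 144, 159, 135, 143, 139] R [86, 95, 97, 189, 413, 443, 426, 416, 424, 417, 429, 418, 425, 424, 425, 420, 423]
228 L [571, 564, 563, 581, 514, 241, 130, 151, 146, 136, 138, 129] R [80, 75, 60, 90, 81, 104, 70, 228, 405, 425, 427, 417, 416, 422, 426, 426, 437]
240 L [569, 560, 548, 519, 244, 137, 134, 142, 133, 130, 130, 107] R [85, 78, 75, 85, 77, 67, 82, 83, 96, 72, 222, 398, 428, 422, 418, 419, 427]
```

View pics/c5.png

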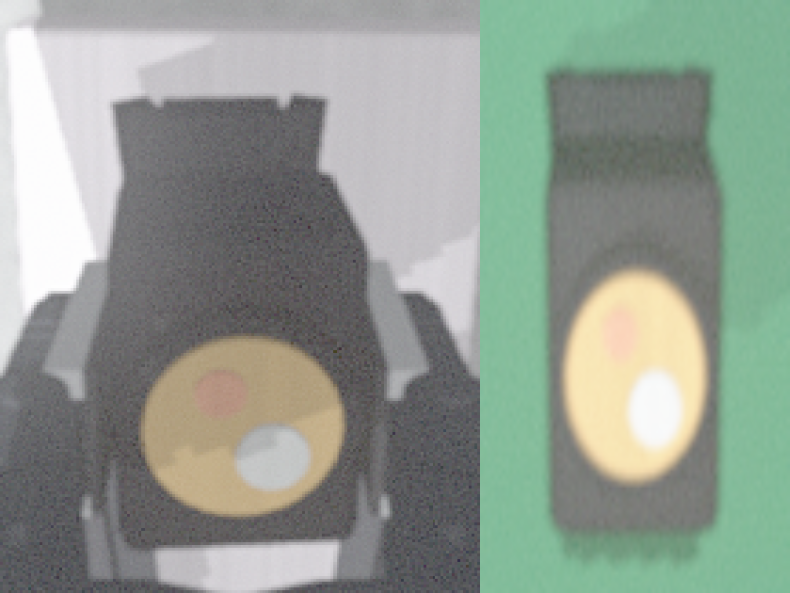

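The crop shows the holder rolled about 4° in the grip: the foot is shifted toward -y relative to the block top. I'll set it on the apron, let it settle flat, then regrip centred.

```bash
python3 -m inch '[{"dx":0,"dy":0.4,"dz":0.2,"wx":0,"wy":0,"wz":0},{"dx":0,"dy":0,"dz":0.2,"wx":0,"wy":0,"wz":0},{"dx":0,"dy":0,"dz":0.1,"wx":0,"wy":0,"wz":0},{"dx":0,"dy":0,"dz":0,"wx":0,"wy":0,"wz":0},{"dx":0,"dy":0,"dz":0,"wx":0,"wy":0,"wz":0}]'; python3 -m inch '[{"dx":0,"dy":0,"dz":0,"wx":0,"wy":0,"wz":0},{"dx":0,"dy":0,"dz":0,"wx":0,"wy":0,"wz":0},{"dx":0,"dy":0,"dz":0,"wx":0,"wy":0,"wz":0},{"dx":0,"dy":0,"dz":0,"wx":0,"wy":0,"wz":0}]' 1; python3 shot.py wrist w5
python3 - <<'E'
from h import *
Z=np.load('pics/w5.npz');c=(Z['K'],Z['R'],Z['t']);g=Z['im'].astype(int).sum(2);print(sense()['tcp_pos'])
for v in list(range(172,262,6))+[280,300,320,335]:
    r=g[v,190:370]; d=np.where(r<190)[0]+190; print(v,(d.min(),d.max(),len(d)) if len(d) else '-')
s=sense();p=s['tcp_pos'];th=np.radians(-12)
x=np.array([np.cos(th),np.sin(th),0]);y=np.array([-np.sin(th),np.cos(th),0])
un=np.array([p[0],p[1],.018])
for nm,(a,b,h) in dict(rearB=(-.03,-.021,0),rearBR=(-.03,.021,0),blkTopR=(-.025,-.018,.058),blkTopRR=(-.025,.018,.058),blkFL=(.025,-.018,.058),blkFR=(.025,.018,.058),apL=(-.04,-.048,0),apR=(-.04,.048,0)).items():
    print(nm,proj(c,un+x*a+y*b+[0,0,h]).round(1))
for v in(175,180): print(g[v,170:210:2].tolist(),g[v,345:375:2].tolist())
E
```

```text
t: 6.82
tcp_pos: [0.5292, 0.1748, 0.1201]
tool_rot: [0.105, 0.995, 0.0, -0.0]
force: [-1.1, 0.2, 1.2]
finger_gap: 0.418
gripper_force: 59.3
t: 7.32
tcp_pos: [0.5293, 0.1746, 0.1199]
tool_rot: [0.104, 0.995, -0.0, -0.0]
force: [-0.5, -0.4, 0.1]
finger_gap: 0.999
gripper_force: 0.0
7.325 [0.5293 0.1746 0.1199] y-axis deg 78.0 tilt [-1.e-04 -0.e+00 -1.e+00] [-0.5 -0.4  0.1] 0.9991658373593948
[0.52931317 0.1746035  0.11985428]
172 -
178 -
184 -
190 -
196 (np.int64(230), np.int64(304), 67)
202 (np.int64(231), np.int64(303), 73)
208 (np.int64(232), np.int64(303), 72)
214 (np.int64(233), np.int64(302), 70)
220 (np.int64(234), np.int64(301), 68)
226 (np.int64(229), np.int64(304), 76)
232 (np.int64(227), np.int64(305), 79)
238 (np.int64(225), np.int64(307), 83)
244 (np.int64(223), np.int64(308), 86)
250 (np.int64(221), np.int64(310), 90)
256 (np.int64(222), np.int64(310), 89)
280 (np.int64(223), np.int64(308), 63)
300 (np.int64(190), np.int64(351), 80)
320 (np.int64(200), np.int64(352), 60)
335 (np.int64(198), np.int64(350), 91)
rearB [233.4 190.9]
rearBR [312.1 190.9]
blkTopR [223.9 241.8]
blkTopRR [321.3 241.8]
blkFL [229.1 354. ]
blkFR [316.2 354. ]
apL [181.3 172.4]
apR [364.2 172.4]
[593, 603, 596, 595, 593, 573, 609, 742, 754, 750, 750, 751, 751, 718, 561, 542, 553, 563, 549, 540] [410, 404, 409, 398, 391, 391, 387, 386, 334, 283, 287, 296, 355, 356, 353]
[574, 576, 588, 583, 589, 584, 583, 734, 751, 751, 751, 748, 751, 750, 674, 558, 564, 577, 563, 552] [416, 428, 422, 412, 411, 408, 405, 410, 345, 296, 298, 285, 322, 368, 366]
```

It's now flat on the apron. The tool is on the way's axis and the holder sits about 3 mm to -y of the tool. I'll centre on it, grip, and shift back.

```bash
python3 -m inch '[{"dx":0,"dy":-0.3,"dz":0,"wx":0,"wy":0,"wz":0},{"dx":0,"dy":0,"dz":0,"wx":0,"wy":0,"wz":0}]' && python3 -m inch '[{"dx":0,"dy":0,"dz":0,"wx":0,"wy":0,"wz":0},{"dx":0,"dy":0,"dz":0,"wx":0,"wy":0,"wz":0},{"dx":0,"dy":0,"dz":0,"wx":0,"wy":0,"wz":0},{"dx":0,"dy":0,"dz":0,"wx":0,"wy":0,"wz":0},{"dx":0,"dy":0,"dz":0,"wx":0,"wy":0,"wz":0},{"dx":0,"dy":0.3,"dz":0,"wx":0,"wy":0,"wz":0},{"dx":0,"dy":0,"dz":0,"wx":0,"wy":0,"wz":0}]' 0 40; python3 shot.py wrist w6
python3 - <<'E'
from h import *
g=np.load('pics/w6.npz')['im'].astype(int).sum(2)
for v in list(range(196,262,6)):
    r=g[v,190:370]; d=np.where(r<190)[0]+190; print(v,(d.min(),d.max(),len(d)) if len(d) else '-')
for v in(175,180): print(g[v,170:210:2].tolist(),g[v,345:375:2].tolist())
E
```

```text
t: 7.62
tcp_pos: [0.5286, 0.1715, 0.1199]
tool_rot: [0.105, 0.995, -0.0, -0.0]
force: [0.0, 0.5, -0.4]
finger_gap: 1.002
gripper_force: 0.0
t: 8.5
tcp_pos: [0.5294, 0.1747, 0.12]
tool_rot: [0.104, 0.995, -0.0, 0.0]
force: [-0.6, -2.0, 2.6]
finger_gap: 0.415
gripper_force: 40.8
8.5 [0.5294 0.1747 0.12  ] y-axis deg 78.02 tilt [ 1.e-04 -1.e-04 -1.e+00] [-0.6 -2.   2.6] 0.41536657283585854
196 (np.int64(236), np.int64(310), 68)
202 (np.int64(237), np.int64(309), 73)
208 (np.int64(238), np.int64(308), 71)
214 (np.int64(239), np.int64(307), 69)
220 (np.int64(240), np.int64(307), 68)
226 (np.int64(236), np.int64(311), 76)
232 (np.int64(234), np.int64(313), 80)
238 (np.int64(232), np.int64(315), 84)
244 (np.int64(230), np.int64(317), 88)
250 (np.int64(228), np.int64(318), 91)
256 (np.int64(227), np.int64(319), 93)
[608, 611, 620, 608, 592, 583, 660, 750, 754, 754, 753, 752, 754, 727, 569, 555, 569, 576, 556, 553] [423, 415, 425, 417, 403, 403, 387, 392, 336, 286, 282, 295, 300, 309, 300]
[588, 580, 592, 595, 604, 586, 593, 743, 754, 752, 754, 754, 754, 754, 656, 580, 578, 591, 570, 569] [434, 439, 427, 430, 421, 410, 410, 403, 347, 309, 296, 292, 289, 294, 289]
```

```bash
python3 -m inch '[{"dx":-1.5,"dy":-0.1,"dz":0,"wx":0,"wy":0,"wz":0.4},{"dx":-2,"dy":-0.1,"dz":0,"wx":0,"wy":0,"wz":0},{"dx":-2,"dy":0,"dz":0,"wx":0,"wy":0,"wz":0},{"dx":-1.5,"dy":0,"dz":0,"wx":0,"wy":0,"wz":0},{"dx":-1,"dy":0,"dz":0,"wx":0,"wy":0,"wz":0},{"dx":0,"dy":0,"dz":0,"wx":0,"wy":0,"wz":0}]'; python3 shot.py top t6; python3 - <<'E'
from h import *
print(sense()['ft_torque'].round(2))
Z=np.load('pics/t6.npz');print(Z['im'][150:240:6,130:250:6].astype(int).sum(2)//3)
E
```

```text
t: 9.3
tcp_pos: [0.6083, 0.1555, 0.1201]
tool_rot: [0.108, 0.994, 0.0, 0.001]
force: [1.2, -0.8, 2.9]
finger_gap: 0.415
gripper_force: 41.0
9.3 [0.6083 0.1555 0.1201] y-axis deg 77.58 tilt [ 2.6e-03  2.0e-04 -1.0e+00] [ 1.2 -0.8  2.9] 0.4152918925731969
[-0.12 -0.3   0.04]
[[ 34  33  33  34  34  33  42  27  15  92  90  88  90  86  89  86  93  87
  150 150]
 [ 34  33  34  33  34  33  95  28  16  48 136 133  61  87  89  89  92 147
  156 158]
 [ 33  34  33  32  34  33  47  26  15  45 137 108  32  42  46  85  92 157
  158 156]
 [ 34  34  34  33  34  52  25  17  17  18  76 100  29  47  37  93 107 156
  160 155]
 [ 33  33  34  34  25  26  14  15  14  21  77  83 108  44  63 144 152 154
  164 152]
 [ 34  33  34  34  11  13  14  15  19  33  42  47  45  72 141 111 123 125
  123 125]
 [ 33  34  34  89  85  38  24  10  24  18  19  21  50  75  90 159 162 154
  162 158]
 [ 32  33  32 151  89  36  31  11  11  11   9  61  75  42 154 154 161 153
  156 160]
 [ 34  33  68 126  71  42  35  60  13  11  12  40  75 157 156 155 152 158
  157 155]
 [ 32  34 136  84  61  38  36 111 111 107  67  47  78 109 160 157 158 162
  157 158]
 [ 33  86 137  86  79 107 105 110 111 135  54  62  77  98 159 158 152 152
  159 154]
 [125 128 135  73 106 111 136 111 110 141 101  79  65 152 153 157 152 153
  155 154]
 [135 133 131  73 138 142 142 141 141 140 141 225 198 157 148 156 157 149
  156 150]
 [133 133 129  76 142 142 142 141 143 142 143 225  89 154 157 150 153 157
  154 147]
 [132 133 157 125 141 138 142 140 140 140 142 225 105 152 155 157 150 150
  151 147]]
```

```bash
for i in 1 2; do python3 -m inch '[{"dx":-0.5,"dy":0,"dz":0,"wx":0,"wy":0,"wz":0},{"dx":-0.5,"dy":0,"dz":0,"wx":0,"wy":0,"wz":0},{"dx":0,"dy":0,"dz":0,"wx":0,"wy":0,"wz":0}]' | egrep 'tcp|force'; done; python3 -c "
from h import *
print(sense()['ft_torque'].round(2))"
```

```text
tcp_pos: [0.6158, 0.1538, 0.1201]
force: [-2.7, -0.8, 5.9]
gripper_force: 41.3
tcp_pos: [0.6257, 0.1516, 0.1201]
force: [-2.2, 0.2, 5.9]
gripper_force: 41.3
[0.11 0.36 0.  ]
```

```bash
for i in 1 2 3; do python3 -m inch '[{"dx":-0.3,"dy":0,"dz":0,"wx":0,"wy":0,"wz":0},{"dx":-0.2,"dy":0,"dz":0,"wx":0,"wy":0,"wz":0},{"dx":0,"dy":0,"dz":0,"wx":0,"wy":0,"wz":0}]' | egrep 'tcp|force:'; done
```

```text
tcp_pos: [0.6299, 0.1507, 0.1201]
force: [-3.5, -0.0, 5.8]
gripper_force: 41.3
tcp_pos: [0.6347, 0.1497, 0.1201]
force: [-3.5, 0.9, 7.4]
gripper_force: 41.5
tcp_pos: [0.6386, 0.1492, 0.1202]
force: [-5.1, 2.6, 9.1]
gripper_force: 41.7
```

```bash
for i in 1 2; do python3 -m inch '[{"dx":-0.2,"dy":0,"dz":0,"wx":0,"wy":0,"wz":0},{"dx":-0.1,"dy":0,"dz":0,"wx":0,"wy":0,"wz":0},{"dx":0,"dy":0,"dz":0,"wx":0,"wy":0,"wz":0}]' | egrep 'tcp|force:'; done
```

```text
tcp_pos: [0.6393, 0.1491, 0.1203]
force: [-10.4, 3.3, 13.3]
gripper_force: 42.3
tcp_pos: [0.6402, 0.149, 0.1203]
force: [-15.1, 3.9, 17.2]
gripper_force: 42.8
```

It's wedging at the expected place (x≈0.640) with about 15 N. I'll release, rise and check.

```bash
python3 -m inch '[{"dx":0.2,"dy":0,"dz":0,"wx":0,"wy":0,"wz":0},{"dx":0,"dy":0,"dz":0,"wx":0,"wy":0,"wz":0},{"dx":0,"dy":0,"dz":0,"wx":0,"wy":0,"wz":0},{"dx":0,"dy":0,"dz":0,"wx":0,"wy":0,"wz":0}]' 1; python3 -m inch '[{"dx":0,"dy":0,"dz":-2,"wx":0,"wy":0,"wz":0},{"dx":0,"dy":0,"dz":-4,"wx":0,"wy":0,"wz":0},{"dx":0,"dy":0,"dz":-4,"wx":0,"wy":0,"wz":0},{"dx":4,"dy":0,"dz":-4,"wx":0,"wy":0,"wz":0},{"dx":5,"dy":0,"dz":0,"wx":0,"wy":0,"wz":0},{"dx":5,"dy":0,"dz":0,"wx":0,"wy":0,"wz":0},{"dx":0,"dy":5,"dz":0,"wx":0,"wy":0,"wz":0},{"dx":0,"dy":5,"dz":0,"wx":0,"wy":0,"wz":0},{"dx":0,"dy":5,"dz":0,"wx":0,"wy":0,"wz":0},{"dx":0,"dy":0,"dz":0,"wx":0,"wy":0,"wz":0}]'; python3 shot.py top t7; python3 shot.py side s7
python3 - <<'E'
import cv2,numpy as np
a=cv2.imread('pics/t7.png')[130:265,130:250];b=cv2.imread('pics/s7.png')[250:380,160:320]
f=lambda x:np.clip((x/255.)**.6*255,0,255).astype(np.uint8)
cv2.imwrite('pics/c7.png',np.hstack([f(cv2.resize(a,(382,430),interpolation=3)),f(cv2.resize(b,(410,430),interpolation=3))]))
E
```

```text
t: 12.48
tcp_pos: [0.6455, 0.147, 0.1196]
tool_rot: [0.108, 0.994, -0.0, 0.0]
force: [0.2, -0.2, 0.2]
finger_gap: 0.999
gripper_force: 0.0
t: 13.72
tcp_pos: [0.5413, 0.3271, 0.2615]
tool_rot: [0.106, 0.994, 0.001, 0.002]
force: [-0.3, -0.6, -1.3]
finger_gap: 1.002
gripper_force: 0.0
13.725 [0.5413 0.3271 0.2615] y-axis deg 77.84 tilt [ 0.004   0.0021 -1.    ] [-0.3 -0.6 -1.3] 1.0015189680593901
13.775 [0.5406 0.3251 0.2611] y-axis deg 77.76 tilt [ 1.9e-03  4.0e-04 -1.0e+00] [ 0.1 -0.  -0.4] 0.9994894975342917
```

View pics/c7.png

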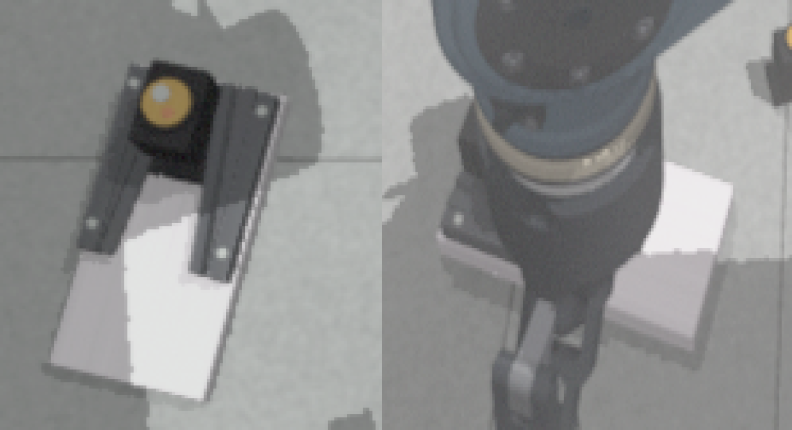

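The top view shows the holder seated between the rails near their narrow end, with its orange movement at crop (166,102). I'll check its position by ray.

```bash
python3 - <<'E'
from h import *
def ball(f,box):
    Z=np.load(f);c=(Z['K'],Z['R'],Z['t']);im=Z['im'].astype(int);u0,u1,v0,v1=box
    s=im[v0:v1,u0:u1];m=(s[:,:,0]-s[:,:,2]>50).astype(np.uint8);cs,_=cv2.findContours(m,0,2);k=max(cs,key=cv2.contourArea)
    (u,v),r=cv2.minEnclosingCircle(k);return c,(u+u0,v+v0),r
c,p,r=ball('pics/top0.npz',(305,350,240,300));print(p,r,[ray(c,p,z).round(4) for z in(.061,.067)],'holder est .4553 -.1093')
c,p,r=ball('pics/t7.npz',(160,215,140,200));P=ray(c,p,.078);print(p,r,P)
for th,m in((-12.96,(.5566,.1641)),(-11.7,(.5572,.1647))):
    a=np.radians(th);R=np.array([[np.cos(a),-np.sin(a)],[np.sin(a),np.cos(a)]]);print('in home frame mm',((P[:2]-m)@R*1e3-[85,0]).round(1))
Z=np.load('pics/t7.npz');g=Z['im'].astype(int).sum(2)//3;print(g[146:192:2,166:204:2])
E
```

```text
(327.8488368988037, 268.6162796020508) 8.202926635742188 [array([ 0.4546, -0.1098,  0.061 ]), array([ 0.4543, -0.1094,  0.067 ])] holder est .4553 -.1093
(181.875, 161.8125) 7.214723110198975 [0.63965925 0.14912398 0.078     ]
in home frame mm [-0.7  4. ]
in home frame mm [-1.1  1.5]
[[ 81  80  82  82  82  80  80  79  81  83  83  79  79  77  79  82  82  83
   82]
 [ 82  80  79  83  83  82  65  73  77  80  83  83  83  82  83  81  81  80
   83]
 [ 83  81  70  63  88  80  16  14  17  26  40  61  79  78  78  80  82  81
   82]
 [ 82  80  54  40  39  22  12  14  12  13  15  14  17  22  32  73  80  79
   81]
 [ 84  82  52  62  40  18  13  27  35  28  17  13  14  14  13  21  77  82
   78]
 [ 81  77  70  98  42  20  69  88  75  71  68  24  13  11  12   6  46  50
   54]
 [ 77  55  40  44  26  69  99 104 101  71  73  67  12  13   9   5  10  35
   34]
 [ 64  44  39  39  35  74  97 103  93  73  74  70  22  10   9   7  11  36
   30]
 [ 62  41  33  32  44  74  74  78  71  73  73  71  24  10   5   8  18  36
   29]
 [ 55  39  33  25  30  73  73  72  73  74  73  64  15   8   6   9  33  36
   30]
 [ 46
[... 348 characters left out ...]
  12  15  15  12  14   9   6   7  33  36  29
   38]
 [ 32  32  30  26   8   6   6   8  10  11  12  11   7   7   9  34  36  29
   39]
 [ 33  28  32  27  28  13   5   9   6   8   6   6   5   7  14  35  36  29
   40]
 [ 32  27  30  23  31  30  11  11   7   7   6   6   5   8  18  36  35  31
   38]
 [ 32  30  30  31  31  22  12   9   9   9   8  11  11  13  18  36  34  34
   40]
 [ 31  30  27  31  31  38  27  36  10   9  10  11   9  10  29  36  29  38
   40]
 [ 27  32  29  31  30  90  96  97  90  57  32  22  11  11  33  36  28  37
   39]
 [ 37  30  40  34  47  99  98  98  98  97  97  93  90  74  35  36  29  39
   38]
 [ 38  39  43  40  76  99  98  99 100 101 101 112  99  94  38  35  30  39
   42]]
```

```bash
python3 -m inch '[{"dx":0,"dy":0,"dz":0,"wx":0,"wy":0,"wz":0},{"dx":0,"dy":0,"dz":0,"wx":0,"wy":0,"wz":0}]'|head -1; python3 -c "
from station import workorder;print(workorder.sign_off())"
```

```text
t: 14.08
the job is handed in; nothing more can be done
None
```

The black holder is wedged in the way, about 1 mm from home along the slide by my last camera check, and released. I handed the job in at about 14 s; no verdict came back. The arm stayed clear of the white holder and the dome, though I did not measure either again at the end.

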